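Face the figurine to the camera and lay the photo scale

ROBOT

A 6-joint arm with a two-finger parallel gripper is mounted at the origin on the work surface. World frame = base frame: x ahead of the robot, y to its left, z up, the work surface at z = 0. Lengths are in m, angles in degrees, forces in N, time in s.
With the tool pointing down it reaches from about 0.35 to 0.875 m from the base axis. Payload 4.2 kg.
Tool frame: the origin (TCP) lies on the centre line of the jaws, within the pads' length; the fingertips stand 17 mm ahead of it and the grasp point (between the pads) lies 2 mm behind it; z points along the fingers, y is the direction in which the jaws open and shut (so a half turn about z gives the same grasp; the last joint's range is limited). The gripper opens to 87 mm and grips with 3 to 60 N. Pads are 19 mm wide; open, the fingers measure 117 mm over their backs; the gripper's body (75 mm by 190 mm) begins 51 mm behind the grasp point.
Start: joints at [89.53, 22.042, 0.453, 0, -68.411, -14.817], TCP at [0.165, 0.603, 0.24] pointing down, gripper open.
Joint ranges: [-179.83, 179.83], [-69.29, 118.12], [-61.27, 80.66], [-181.25, 117.63], [-171.15, -9.14], [-177.46, 177.46]. Speed limits (degrees/s): [159.86, 159.86, 180, 180, 180, 180].

INTERFACE

Orientations are given as a 3x3 rotation matrix whose columns are the frame's x, y, z axes.
In Python, from station import * gives the robot as it stands.
- The arm moves only by the tool play_rows, never from a script. Its argument "targets" is a list that holds one entry, the list of rows, each a list of 5 numbers: the closure, from 0 (fully open) to 1 (shut), then the shift along the world's x, y, z in m, then the turn about the world's z in rad. In form: [[[gripper, x, y, z, twist], ...]]. A call has 1 to 5 rows; each row is the pose to reach, as a shift and turn from the pose commanded when the call began; what a row does not reach only later rows make up. A row lasts 1/12 s, in which the tool goes at most 41.7 mm and 7.16 degrees, less where a joint would pass 70% of its speed; a pose out of reach is approached as far as the arm can. A call with a gripper value outside its range is refused whole. The fingers move at their own pace and stop on an object; the grip force is fixed at half the most. Time passes only in rows, so rows that repeat a pose let the fingers close. It gives the time, the measured TCP pose, the force and the opening at its end, in the units of the state.
- sense(): the state, without advancing time (a new reading comes with each control period).
- capture(name): name is "scene" or "side" or "wrist"; returns the picture (420x560x3 uint8, blue, green, red); there is no depth.
- get_calibration(name): a dict with "camera_matrix" (3x3 intrinsics, pixels), "T" (4x4, takes a point from camera to world coordinates). Camera axes: x right, y up, looking along -z (the intrinsics and any distortion apply to the point x, -y, -z); pixel columns grow to the right and rows downward; lengths in m; the calibration is good to about 2 mm. A picture is of the moment at which its call begins: read the wrist's pose just before it. get_calibration takes no time and is no camera call; for the wrist camera it gives the pose at the moment of the call.
- finish_job(): hands the job in, once; it reports no verdict.
The state is a dict: "time_s": time; "joints": joint angles; "joint_velocities": joint speeds; "effort": joint torques, N m; "tcp_pos": TCP position; "ee_rot": TCP orientation; "wrist_force": force on the tool from outside, world axes, zero at the start; "moment": the same for the moment, N m; "gripper_width": opening from 0.0 (shut) to 1.0 (fully open).
Only numpy, scipy, OpenCV 4.12 (cv2) and the standard library are available. Lean on these libraries where they do the work, as an engineer would, in place of code of your own. Each camera call takes 0.05 s, during which the arm holds its last target. There are 200 camera calls.

TASK

Set up the record photograph. With light finger pressure on the rim of the turntable, and without touching the figurine, turn the turntable slowly until the figurine squarely faces the camera; then lay the black-and-white photo scale gently flat on the turntable plate between the figurine and the camera, near the plate's edge, centred in front of the lens and square to it, let go, and leave everything else where it is.

Things in the scene. Friction and masses are not known exactly. Their poses are not given: they have to be found in the camera images.
- rig: Fixed photo stand: plywood base board 240 x 240 x 12 mm carrying the turntable's iron foot, and an aluminium rail 40 mm wide running out to the camera. Origin on the bench top exactly on the turntable's axis; +x points level along the rail from that axis to the camera, +z up. Under the plate's rim everything is lower than 31 mm.
- wheel: Turntable (banding wheel): plain round aluminium plate 300 mm across, 16 mm thick, smooth rim, no handle; turns endlessly either way about the vertical axis. Origin on that axis at its top face; rim 79 to 95 mm above the bench. Worn: it sits off centre and out of level on its spindle, so as it turns the rim moves in and out about 3.5 mm, and up and down about 1 mm, either way.
- axis (a point): Point of the rig on the turning axis, level with the plate's top, 95 mm above the bench. The bearing is stiff: 4.3 N along the rim (0.65 Nm) turns it, and it stops at once when let go. Fingers slip along the rim unless pressed on it with some 6 to 10 N, depending on friction. The spindle is loose in its socket: never push the plate with over 22 N in all, nor turn it faster than 1.5 rad/s.
- figurine: Terracotta beast, seated, 125 mm tall, on a plinth 70 mm (front to back) x 52 mm x 10 mm, 0.45 kg, standing loose on the middle of the plate, within 9 mm of its axis. Origin under the plinth's centre; +x is where it looks, +z up; nothing of it is farther than 46 mm from its own upright centre line. Fragile: it must not be touched, tilted, or shifted more than 20 mm off the axis.
- snout (a point): Tip of the figurine's snout, 40 mm ahead of (+x) and 87 mm above the figurine's origin.
- camera: Black camera, body 128 mm wide, fixed on a post on the rail, its top 212 mm above the bench; the end of its lens is 355 mm from the turntable's axis. Its origin is the point it is aimed at: on the turntable's axis, 160 mm above the bench; axes as those of the rig, so the camera itself sits out along +x. Not to be touched.
- scale: Photo scale: rigid flat bar 80 mm long (its y axis), 22 mm wide (x) and 12 mm thick (z), 60 g, with black and white divisions, lying on the bench to one side of the rig. Origin under its centre.
- brush: Bystander: wooden brush 170 mm long, lying on the other side of the rig. Leave alone.
- jar: Bystander: small terracotta jar, 92 mm across, 96 mm tall, standing on the bench. Leave alone.
- tray: Bystander: clear plastic tray of sherds, 160 x 220 x 50 mm. Leave alone.

How it is judged:
By the outcome, as a careful person would: the job done as asked, in the order asked, and still so for the second after the job is handed in, with the robot touching nothing.
It also fails if it takes over 72 s, if anything falls off the work surface, if the arm or the gripper's body presses on something with over 40 N, if the wrist force passes 120 N, or if a joint passes its speed limit or range.

## Working session

There is one attempt and no reset: what is moved stays moved. The work goes in short steps, Python scripts to look and compute and a tool call to move; the robot and the scene stay as the last step left them, time stands still between calls to the robot, and variables do not carry over. Pictures are saved under pics/ and viewed, on a budget of 10 in all, crops included, one or two more only if the job needs it, and the job is handed in when it is done.

Besides the shell and the picture viewer there is one more tool, called after "Emit:" as name([rows], argument=value, ...), one row to a line, values as JSON. play_rows: Moves the arm, as the interface text tells. Its arguments: {"type":"object","properties":{"targets":{"type":"array","items":{"type":"array","items":{"type":"array","items":{"type":"number"}}}}},"required":["targets"]}

```bash
mkdir -p pics; ls
python3 - <<'E'
from station import *
import cv2, numpy as np
np.set_printoptions(precision=4,suppress=True)
print(sense())
a=capture("scene");b=capture("side")
cv2.imwrite("pics/scene0.png",a);cv2.imwrite("pics/side0.png",b)
for n in("scene","side","wrist"):
    c=get_calibration(n);print(n,c)
E
```

```text
pics
{'time_s': 0.0, 'joints': array([ 89.5294,  22.0941,   0.3775,  -0.0278, -68.4109, -14.816 ]), 'joint_velocities': array([-0.0898,  0.0538,  0.0576, -0.0101,  0.0054,  0.0635]), 'effort': array([  0.0013, -39.0664,  18.7399,   4.2199,   0.0109,  -0.0002]), 'tcp_pos': array([0.1646, 0.6023, 0.2384]), 'ee_rot': array([[ 0.9646, -0.2638, -0.0005],
       [-0.2638, -0.9646, -0.0022],
       [ 0.0001,  0.0023, -1.    ]]), 'wrist_force': array([1.0481, 0.4414, 0.9971]), 'moment': array([0.0432, 0.0256, 0.0542]), 'gripper_width': 0.9990114264801792}
scene {'camera_matrix': array([[466.2953,   0.    , 281.7698],
       [  0.    , 466.2953, 206.0068],
       [  0.    ,   0.    ,   1.    ]]), 'T': array([[-0.6394, -0.5512,  0.536 ,  1.2054],
       [ 0.7688, -0.4462,  0.4582,  0.5634],
       [-0.0134,  0.705 ,  0.7091,  0.9646],
       [ 0.    ,  0.    ,  0.    ,  1.    ]])}
side {'camera_matrix': array([[491.4078,   0.    , 276.5575],
       [  0.    , 491.4078, 212.3744],
       [  0.    ,   0.    ,   1.    ]]), 'T': array([[ 0.964 ,  0.1756, -0.1998,  0.2942],
       [-0.266 ,  0.6458, -0.7156, -0.9793],
       [ 0.0034,  0.743 ,  0.6693,  1.028 ],
       [ 0.    ,  0.    ,  0.    ,  1.    ]])}
wrist {'camera_matrix': array([[321.0244,   0.    , 279.2876],
       [  0.    , 321.0244, 207.8787],
       [  0.    ,   0.    ,   1.    ]]), 'T': array([[-0.2643,  0.9279,  0.2629,  0.2352],
       [-0.9644, -0.255 , -0.0694,  0.583 ],
       [ 0.0026, -0.2719,  0.9623,  0.3833],
       [ 0.    ,  0.    ,  0.    ,  1.    ]])}
```

View pics/scene0.png

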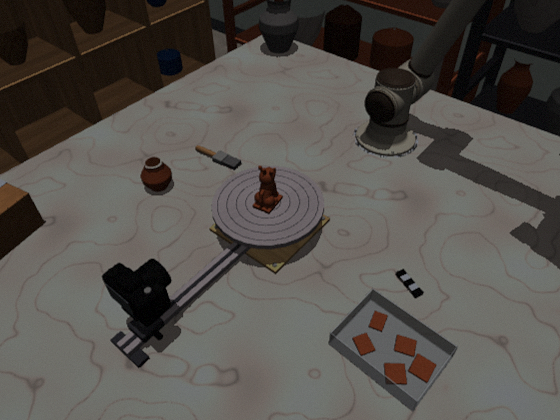

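View pics/side0.png

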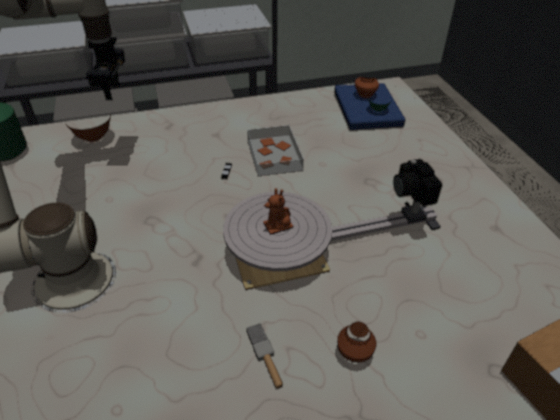

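The scene view shows the plate centred near (268,205), the figurine at (267,188), the camera at (138,290), the scale at (409,283), the tray beside it, the brush at (218,157) and the jar at (156,175). The side view shows the plate at (278,230), the figurine at (277,212), the camera at (417,185) and the scale at (227,170). Next I'll cast these to world positions and zoom in.

```bash
cat > h.py <<'E'
from station import *
import cv2, numpy as np
np.set_printoptions(precision=4,suppress=True)
def cast(n,uv,z,cal=None):
    c=cal or get_calibration(n);K=c["camera_matrix"];T=c["T"]
    uv=np.atleast_2d(np.asarray(uv,float))
    d=np.c_[(uv[:,0]-K[0,2])/K[0,0],-(uv[:,1]-K[1,2])/K[1,1],-np.ones(len(uv))]@T[:3,:3].T
    o=T[:3,3];return o+d*((z-o[2])/d[:,2])[:,None]
def proj(n,P,cal=None):
    c=cal or get_calibration(n);K=c["camera_matrix"];T=c["T"]
    p=(np.atleast_2d(P)-T[:3,3])@T[:3,:3]
    return np.c_[K[0,0]*p[:,0]/-p[:,2]+K[0,2],K[1,1]*-p[:,1]/-p[:,2]+K[1,2]]
def tri(A,uvA,B,uvB):
    o=[];d=[]
    for n,uv in((A,uvA),(B,uvB)):
        c=get_calibration(n) if isinstance(n,str) else n
        p=cast(None,uv,0,c)[0];q=c["T"][:3,3];o.append(q);d.append((p-q)/np.linalg.norm(p-q))
    M=[np.eye(3)-np.outer(x,x) for x in d]
    return np.linalg.solve(M[0]+M[1],M[0]@o[0]+M[1]@o[1])
def top(n,P,half,px,cal=None,img=None):
    """rectified view of level plane z=P[2]: x right,y up"""
    c=cal or get_calibration(n);s=np.float32([[-1,1],[1,1],[1,-1],[-1,-1]])
    w=np.c_[np.array(P[:2])+s*half,np.full(4,P[2])]
    H=cv2.getPerspectiveTransform(np.float32(proj(n,w,c)),np.float32([[0,0],[px,0],[px,px],[0,px]]))
    return cv2.warpPerspective(img,H,(px,px))
E
python3 - <<'E'
from h import *
a=cv2.imread("pics/scene0.png");b=cv2.imread("pics/side0.png")
print("plate",cast("scene",[268,205],.095),cast("side",[278,230],.095))
print("scale",cast("scene",[409,283],.012),cast("side",[227,170],.012))
print("cam",tri("scene",[138,290],"side",[417,185]))
print("brush,jar",cast("scene",[[218,157],[156,175]],.02),"tray",cast("scene",[[375,292],[455,349],[330,335]],.05))
A=cv2.resize(a[155:275,200:340],None,fx=2.85,fy=2.85,interpolation=cv2.INTER_CUBIC)
B=cv2.resize(b[180:300,208:348],None,fx=2.85,fy=2.85,interpolation=cv2.INTER_CUBIC)
C=cv2.resize(a[240:330,90:250],(399,225));D=cv2.resize(a[255:315,360:466],(399,225),interpolation=cv2.INTER_CUBIC)
m=np.vstack([np.hstack([A,B]),np.hstack([C,D])])
cv2.imwrite("pics/m1.png",cv2.convertScaleAbs(m,alpha=1.6))
E
```

```text
plate [[ 0.568  -0.0291  0.095 ]] [[ 0.5574 -0.052   0.095 ]]
scale [[0.4937 0.3627 0.012 ]] [[0.4917 0.3598 0.012 ]]
cam [ 0.9715 -0.0363  0.1529]
brush,jar [[ 0.4497 -0.3469  0.02  ]
 [ 0.6314 -0.4337  0.02  ]] tray [[0.5945 0.322  0.05  ]
 [0.611  0.5283 0.05  ]
 [0.7512 0.3056 0.05  ]]
```

View pics/m1.png

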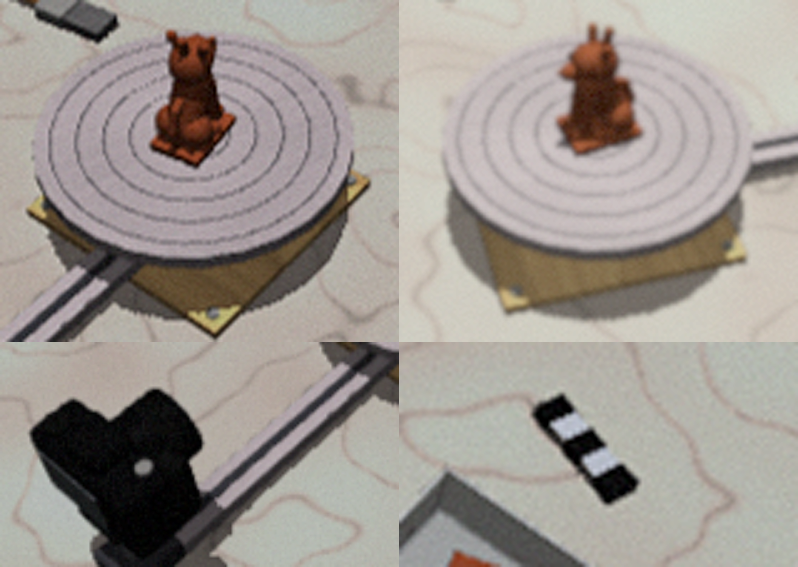

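The zoom shows the snout pointing left in the side view, toward the robot and away from the camera. The board corners are visible in both views, and the scale lies clear of the tray with its long axis visible.

Run:
```python
from h import *
f=2.85
S=lambda p:[200+p[0]/f,155+p[1]/f]
D=lambda p:[208+(p[0]-399)/f,180+p[1]/f]
L,Bm,R=cast("scene",[S((27,210)),S((215,337)),S((370,180))],.012)
print("board",L,Bm,R,"ctr",(L+R)/2,"side lens",np.linalg.norm(L-Bm),np.linalg.norm(R-Bm))
x1=L-Bm; x2=Bm-R
print("ang L-Bm",np.degrees(np.arctan2(*x1[1::-1])),"R-Bm",np.degrees(np.arctan2(*(R-Bm)[1::-1])))
print("side corners",cast("side",[D((508,312)),D((745,260))],.012))
sn=tri("scene",S((185,72)),"side",D((563,72)));print("head-ish",sn)
print("snout side z=.182",cast("side",D((563,72)),.182))
print("plinth scene z.105",cast("scene",[S((152,147)),S((196,162)),S((236,118))],.105))
print("plinth side z.105",cast("side",[D((570,150)),D((641,137))],.105))
# plate circle fit: light, low saturation mask
for n,c in(("scene",(268,205)),("side",(278,230))):
    im=cv2.imread(f"pics/{n}0.png");g=cv2.GaussianBlur(im,(3,3),0)
    hsv=cv2.cvtColor(g,cv2.COLOR_BGR2HSV);print(n,"plate hsv",hsv[c[1]+20,c[0]+25],"bench",hsv[c[1]-60,c[0]+60])
# scale: black/white chip; dark mask
im=cv2.imread("pics/scene0.png");g=im.max(2)
m=np.zeros_like(g);m[262:304,388:432]=(g[262:304,388:432]<50)
P=np.argwhere(m)[:,::-1];r=cv2.minAreaRect(cast("scene",P,.012)[:,:2].astype(np.float32));print("scale",len(P),r,cv2.boxPoints(r))
```

```text
board [ 0.6784 -0.1506  0.012 ] [0.679  0.0883 0.012 ] [0.4374 0.0833 0.012 ] ctr [ 0.5579 -0.0336  0.012 ] side lens 0.2389390549047144 0.24166018568742834
ang L-Bm -90.15223645109518 R-Bm -178.8173689523106
side corners [[ 0.44   -0.1641  0.012 ]
 [ 0.6728 -0.162   0.012 ]]
head-ish [ 0.5421 -0.0392  0.1689]
snout side z=.182 [[ 0.5263 -0.0404  0.182 ]]
plinth scene z.105 [[ 0.6037 -0.0481  0.105 ]
 [ 0.5929 -0.0044  0.105 ]
 [ 0.5262 -0.0128  0.105 ]]
plinth side z.105 [[ 0.526  -0.0647  0.105 ]
 [ 0.5956 -0.0653  0.105 ]]
scene plate hsv [162  15  86] bench [ 14  25 112]
side plate hsv [  0  13 120] bench [ 24  20 130]
scale 222 ((0.522667407989502, 0.3485531210899353), (0.0832868441939354, 0.0917450413107872), 65.95703125) [[0.4638 0.3292]
 [0.5476 0.2918]
 [0.5815 0.3679]
 [0.4977 0.4053]]
```

Emit:
play_rows([
  [[1,0.02,-0.025,0.006,-0.115],[1,0.04,-0.05,0.012,-0.23],[1,0.06,-0.075,0.018,-0.345],[1,0.08,-0.1,0.024,-0.46],[1,0.1,-0.125,0.03,-0.575]],
])

```text
time_s: 0.52
tcp_pos: [0.2653, 0.4763, 0.2693]
ee_rot: [[0.662, -0.749, -0.0], [-0.749, -0.662, -0.001], [0.001, 0.001, -1.0]]
wrist_force: [0.9, 0.1, 0.8]
gripper_width: 0.707
```

Emit:
play_rows([
  [[1,0.02,-0.025,0.006,-0.115],[1,0.04,-0.05,0.012,-0.23],[1,0.06,-0.075,0.018,-0.345],[1,0.08,-0.1,0.024,-0.46],[1,0.1,-0.125,0.03,-0.575]],
])

```text
time_s: 0.93
tcp_pos: [0.3652, 0.3513, 0.2996]
ee_rot: [[0.148, -0.989, -0.001], [-0.989, -0.148, -0.0], [0.0, 0.001, -1.0]]
wrist_force: [0.6, 0.1, -0.3]
gripper_width: 0.324
```

Emit:
play_rows([
  [[1,0.002,-0.026,0,-0.115],[1,0.004,-0.052,0,-0.23],[1,0.006,-0.078,0,-0.345],[1,0.008,-0.104,0,-0.46],[1,0.01,-0.13,0,-0.575]],
])

```text
time_s: 1.35
tcp_pos: [0.3744, 0.2214, 0.2992]
ee_rot: [[-0.414, -0.91, -0.001], [-0.91, 0.414, -0.0], [0.001, 0.0, -1.0]]
wrist_force: [0.1, -0.4, -0.4]
gripper_width: 0.02
```

Emit:
play_rows([
  [[1,0.002,-0.026,0,-0.115],[1,0.004,-0.052,0,-0.23],[1,0.006,-0.078,0,-0.345],[1,0.008,-0.104,0,-0.46],[1,0.01,-0.13,0,-0.575]],
])

```text
time_s: 1.77
tcp_pos: [0.3843, 0.0915, 0.2993]
ee_rot: [[-0.842, -0.539, -0.0], [-0.539, 0.842, -0.0], [0.0, 0.0, -1.0]]
wrist_force: [0.5, -0.4, 0.7]
gripper_width: 0.001
```

Emit:
play_rows([
  [[1,0.002,-0.026,0,-0.115],[1,0.004,-0.052,0,-0.23],[1,0.006,-0.078,0,-0.345],[1,0.008,-0.104,0,-0.46],[1,0.01,-0.13,0,-0.575]],
])

```text
time_s: 2.18
tcp_pos: [0.3943, -0.0384, 0.2994]
ee_rot: [[-1.0, 0.006, -0.0], [0.006, 1.0, 0.0], [0.0, 0.0, -1.0]]
wrist_force: [1.6, 0.6, -0.6]
gripper_width: 0.004
```

Run:
```python
from h import *
s=sense();c=get_calibration("wrist");w=capture("wrist");cv2.imwrite("pics/w1.png",w);np.save("w1T.npy",c["T"])
print(s["time_s"],s["tcp_pos"],s["joints"],s["wrist_force"],s["gripper_width"],np.degrees(np.arctan2(s["ee_rot"][1,0],s["ee_rot"][0,0])));print(c["T"])
cv2.imwrite("pics/w1v.png",cv2.convertScaleAbs(w,alpha=1.5))
```

```text
2.1833 [ 0.3943 -0.0384  0.2994] [  18.2163   -3.745   -22.472    -0.0173  -71.2845 -108.5363] [ 1.6231  0.5598 -0.5914] 0.004447752587992353 179.67441590370473
[[ 0.0063 -0.9629 -0.2698  0.319 ]
 [ 1.      0.006   0.0019 -0.0382]
 [-0.0002 -0.2698  0.9629  0.4441]
 [ 0.      0.      0.      1.    ]]
```

View pics/w1v.png

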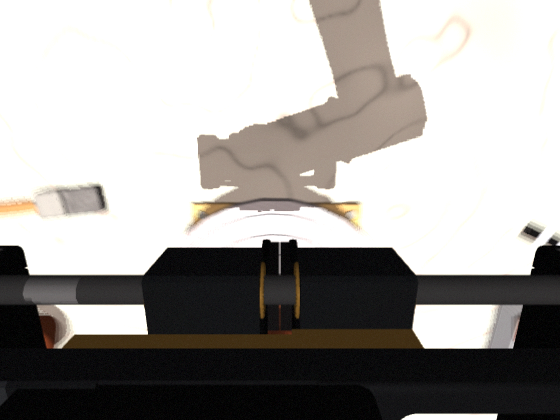

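The wrist view shows the closed gripper hiding the figurine. The body is wide along the jaw axis, so that axis must stay tangential to the plate. The plate's near rim is at about row 205-245 and the brush at (95,200). I'll descend outside the rim at -160°.

Emit:
play_rows([
  [[1,-0.002,-0.02,-0.005,0.12],[1,-0.004,-0.04,-0.01,0.24],[1,-0.005,-0.061,-0.04,0.35],[1,-0.005,-0.061,-0.08,0.35],[1,-0.005,-0.061,-0.12,0.35]],
])

```text
time_s: 2.65
tcp_pos: [0.3898, -0.099, 0.1789]
ee_rot: [[-0.94, -0.341, 0.003], [-0.341, 0.94, 0.001], [-0.003, -0.0, -1.0]]
wrist_force: [0.1, 0.2, -1.1]
gripper_width: 0.004
```

Emit:
play_rows([
  [[1,0,0,-0.04,0],[1,0,0,-0.07,0],[1,0,0,-0.0925,0],[1,0,0,-0.0925,0],[1,0,0,-0.0925,0]],
])

```text
time_s: 3.07
tcp_pos: [0.3892, -0.0983, 0.0865]
ee_rot: [[-0.939, -0.343, -0.003], [-0.343, 0.939, -0.001], [0.003, 0.0, -1.0]]
wrist_force: [0.3, -0.0, -0.2]
gripper_width: 0.005
```

Emit:
play_rows([
  [[1,0.0025,0.0009,0,0],[1,0.005,0.0018,0,0],[1,0.0075,0.0027,0,0],[1,0.0094,0.0034,0,0],[1,0.0094,0.0034,0,0]],
])

```text
time_s: 3.48
tcp_pos: [0.4003, -0.0945, 0.0879]
ee_rot: [[-0.939, -0.343, 0.003], [-0.343, 0.939, 0.0], [-0.002, -0.001, -1.0]]
wrist_force: [-0.1, 0.3, 0.1]
gripper_width: 0.007
```

Emit:
play_rows([
  [[1,0.0004,0.00014,0,0],[1,0.0008,0.00028,0,0],[1,0.0012,0.00042,0,0],[1,0.0016,0.00056,0,0],[1,0.0019,0.0007,0,0]],
])

```text
time_s: 3.9
tcp_pos: [0.401, -0.094, 0.087]
ee_rot: [[-0.939, -0.343, -0.0], [-0.343, 0.939, -0.0], [0.0, 0.0, -1.0]]
wrist_force: [0.8, -0.5, -0.4]
gripper_width: 0.005
```

Emit:
play_rows([
  [[1,0.0004,0.00014,0,0],[1,0.0008,0.00028,0,0],[1,0.0012,0.00042,0,0],[1,0.0016,0.00056,0,0],[1,0.0019,0.0007,0,0]],
])

```text
time_s: 4.32
tcp_pos: [0.403, -0.0933, 0.087]
ee_rot: [[-0.939, -0.343, -0.0], [-0.343, 0.939, -0.0], [0.0, 0.0, -1.0]]
wrist_force: [-0.6, 0.2, 0.5]
gripper_width: 0.006
```

Emit:
play_rows([
  [[1,0.0004,0.00014,0,0],[1,0.0008,0.00028,0,0],[1,0.0012,0.00042,0,0],[1,0.0016,0.00056,0,0],[1,0.0019,0.0007,0,0]],
])

```text
time_s: 4.73
tcp_pos: [0.4049, -0.0926, 0.0871]
ee_rot: [[-0.939, -0.343, 0.0], [-0.343, 0.939, 0.0], [-0.0, -0.0, -1.0]]
wrist_force: [-0.3, -0.1, 0.1]
gripper_width: 0.004
```

Emit:
play_rows([
  [[1,0.0004,0.00014,0,0],[1,0.0008,0.00028,0,0],[1,0.0012,0.00042,0,0],[1,0.0016,0.00056,0,0],[1,0.0019,0.0007,0,0]],
])

```text
time_s: 5.15
tcp_pos: [0.4065, -0.092, 0.087]
ee_rot: [[-0.939, -0.343, -0.001], [-0.343, 0.939, -0.0], [0.001, 0.0, -1.0]]
wrist_force: [-1.4, -0.3, 0.4]
gripper_width: 0.005
```

Emit:
play_rows([
  [[1,0.0003,0.0001,0,0],[1,0.0006,0.0002,0,0],[1,0.0009,0.0003,0,0],[1,0.0009,0.0003,0,0]],
])

```text
time_s: 5.48
tcp_pos: [0.4065, -0.0919, 0.0869]
ee_rot: [[-0.94, -0.342, -0.002], [-0.342, 0.94, -0.0], [0.002, 0.0, -1.0]]
wrist_force: [-3.6, -2.5, 2.4]
gripper_width: 0.005
```

Emit:
play_rows([
  [[1,0.0004,0.00015,0,0],[1,0.0008,0.0003,0,0],[1,0.0011,0.0004,0,0],[1,0.0014,0.0005,0,0],[1,0.0014,0.0005,0,0]],
])

```text
time_s: 5.9
tcp_pos: [0.4066, -0.0918, 0.0867]
ee_rot: [[-0.94, -0.342, -0.005], [-0.342, 0.94, -0.001], [0.005, 0.001, -1.0]]
wrist_force: [-6.5, -4.4, 6.1]
gripper_width: 0.006
```

Contact is made. The stiffness is about 2.5 N/mm, with 8 N sideways. Next is a small helper to work out the arc rows.

```bash
cat > arc.py <<'E'
import sys,math
# args: cx cy th0(deg) th1(deg) r0 r1 ax ay ncalls : rows along arc starting from command (cx,cy)
cx,cy,t0,t1,r0,r1,ax,ay=map(float,sys.argv[1:9]);n=int(sys.argv[9])
N=5*n;bx,by,bt=cx,cy,t0
for k in range(n):
    rows=[]
    for j in range(1,6):
        f=(5*k+j)/N;t=t0+(t1-t0)*f;r=r0+(r1-r0)*min(1,3*f)
        x=ax+r*math.cos(math.radians(t));y=ay+r*math.sin(math.radians(t))
        rows.append([round(x-bx,4),round(y-by,4),0,round(math.radians(t-bt),3)])
    print(rows);bx,by,bt=bx+rows[-1][0],by+rows[-1][1],t
print("end cmd",round(bx,4),round(by,4))
E
python3 arc.py 0.4093 -0.0910 -160.4 -138 0.1579 0.157 0.558 -0.038 2
```

```text
[[0.0024, -0.0056, 0, 0.039], [0.005, -0.0112, 0, 0.078], [0.0079, -0.0167, 0, 0.117], [0.0108, -0.0221, 0, 0.156], [0.0138, -0.0274, 0, 0.195]]
[[0.0033, -0.0052, 0, 0.039], [0.0067, -0.0103, 0, 0.078], [0.0104, -0.0152, 0, 0.117], [0.0142, -0.02, 0, 0.156], [0.0182, -0.0247, 0, 0.195]]
end cmd 0.4413 -0.1431
```

Emit:
play_rows([
  [[1,0.0024,-0.0056,0.0005,0.039],[1,0.005,-0.0112,0.001,0.078],[1,0.0079,-0.0167,0.0015,0.117],[1,0.0108,-0.0221,0.0015,0.156],[1,0.0138,-0.0274,0.0015,0.195]],
])

```text
time_s: 6.32
tcp_pos: [0.4185, -0.1187, 0.0869]
ee_rot: [[-0.855, -0.518, -0.01], [-0.518, 0.855, 0.001], [0.008, 0.006, -1.0]]
wrist_force: [-6.3, 0.3, 0.0]
gripper_width: 0.005
```

```bash
python3 arc.py 0.4231 -0.1184 -149.2 -137.8 0.157 0.155 0.558 -0.038 1
python3 - <<'E'
from h import *
a=capture("scene");b=capture("side");cv2.imwrite("pics/scene1.png",a);cv2.imwrite("pics/side1.png",b)
A=cv2.resize(a[155:275,200:340],None,fx=2.85,fy=2.85,interpolation=cv2.INTER_CUBIC)
B=cv2.resize(b[180:300,208:348],None,fx=2.85,fy=2.85,interpolation=cv2.INTER_CUBIC)
cv2.imwrite("pics/m2.png",cv2.convertScaleAbs(np.hstack([A,B]),alpha=1.6))
for n in("scene","side"):
  for t in "01":
    im=cv2.imread(f"pics/{n}{t}.png");m=(im[...,2]>1.8*im[...,0]+15)
    y0,x0=(155,200) if n=="scene" else (180,208)
    P=np.argwhere(m[y0:y0+120,x0:x0+140]);print(n,t,len(P),P.mean(0)[::-1]+[x0,y0],P.min(0)[::-1]+[x0,y0],P.max(0)[::-1]+[x0,y0])
print(sense()["wrist_force"],sense()["tcp_pos"])
E
```

```text
[[0.0044, -0.0046, 0, 0.04], [0.0085, -0.0093, 0, 0.08], [0.0122, -0.0143, 0, 0.119], [0.016, -0.0191, 0, 0.159], [0.0201, -0.0237, 0, 0.199]]
end cmd 0.4432 -0.1421
scene 0 608 [266.5609 190.9359] [253 166] [281 212]
scene 1 642 [266.6137 190.8598] [253 166] [323 225]
side 0 553 [277.2477 214.5425] [265 193] [291 232]
side 1 594 [277.0976 214.7492] [220 194] [291 246]
[-5.8071 -3.7578 -0.688 ] [ 0.419  -0.1193  0.087 ]
```

View pics/m2.png

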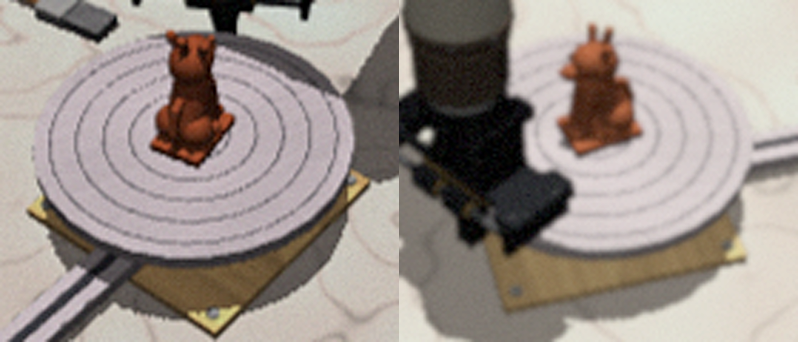

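The figurine hasn't moved, so the finger slipped (about 5 N normal, 3.5 N tangential). I'll press harder before moving.

Emit:
play_rows([
  [[1,0.0005,0.0003,0,0],[1,0.001,0.0006,0,0],[1,0.0015,0.0009,0,0],[1,0.0018,0.0011,0,0]],
])

```text
time_s: 6.75
tcp_pos: [0.4191, -0.1191, 0.0869]
ee_rot: [[-0.856, -0.517, -0.013], [-0.517, 0.856, -0.002], [0.012, 0.005, -1.0]]
wrist_force: [-9.0, -11.1, 1.7]
gripper_width: 0.008
```

```bash
python3 arc.py 0.4249 -0.1173 -149.2 -137.8 0.155 0.1545 0.558 -0.038 1; python3 -c "
from h import *
print(sense()['wrist_force'],sense()['tcp_pos'])"
```

```text
[[0.0035, -0.0051, 0, 0.04], [0.0071, -0.0101, 0, 0.08], [0.0108, -0.0151, 0, 0.119], [0.0146, -0.0198, 0, 0.159], [0.0186, -0.0245, 0, 0.199]]
end cmd 0.4435 -0.1418
[ -8.9535 -11.0705   1.6938] [ 0.4191 -0.1191  0.0869]
```

Emit:
play_rows([
  [[1,0.0035,-0.0051,0,0.04],[1,0.0071,-0.0101,0,0.08],[1,0.0108,-0.0151,0,0.119],[1,0.0146,-0.0198,0,0.159],[1,0.0186,-0.0245,0,0.199]],
])

```text
time_s: 7.17
tcp_pos: [0.4361, -0.143, 0.0867]
ee_rot: [[-0.736, -0.677, -0.016], [-0.677, 0.736, -0.0], [0.012, 0.011, -1.0]]
wrist_force: [-12.3, -5.3, 4.8]
gripper_width: 0.005
```

```bash
python3 arc.py 0.4435 -0.1418 -137.8 -115 0.1545 0.1545 0.558 -0.038 2
python3 - <<'E'
from h import *
s=sense();print(s['wrist_force'],s['tcp_pos'])
b=capture("scene");cv2.imwrite("pics/scene2.png",b)
for t in "02":
    im=cv2.imread(f"pics/scene{t}.png");m=(im[...,2]>1.8*im[...,0]+15)
    P=np.argwhere(m[155:215,240:300]);print(t,len(P),P.mean(0)[::-1]+[240,155],P.min(0)[::-1]+[240,155],P.max(0)[::-1]+[240,155])
    print(np.abs(im[155:215,240:300].astype(int)-cv2.imread("pics/scene0.png")[155:215,240:300]).mean())
E
```

```text
[[0.0043, -0.0045, 0, 0.04], [0.0087, -0.0088, 0, 0.08], [0.0132, -0.0129, 0, 0.119], [0.0179, -0.0168, 0, 0.159], [0.0228, -0.0206, 0, 0.199]]
[[0.005, -0.0035, 0, 0.04], [0.0102, -0.0069, 0, 0.08], [0.0155, -0.01, 0, 0.119], [0.0209, -0.0129, 0, 0.159], [0.0264, -0.0156, 0, 0.199]]
end cmd 0.4927 -0.178
[-12.2678  -5.2581   4.7918] [ 0.4361 -0.143   0.0867]
0 608 [266.5609 190.9359] [253 166] [281 212]
0.0
2 632 [266.9177 191.413 ] [255 167] [280 212]
21.14675925925926
```

It now turns: tangential 4.3 N, normal 12.6 N. I'll continue.

Emit:
play_rows([
  [[1,0.0043,-0.0045,0.0005,0.04],[1,0.0087,-0.0088,0.001,0.08],[1,0.0132,-0.0129,0.001,0.119],[1,0.0179,-0.0168,0.001,0.159],[1,0.0228,-0.0206,0.001,0.199]],
])

```text
time_s: 7.63
tcp_pos: [0.4581, -0.1638, 0.0867]
ee_rot: [[-0.588, -0.809, -0.018], [-0.809, 0.588, 0.0], [0.011, 0.015, -1.0]]
wrist_force: [-11.6, -9.0, -1.3]
gripper_width: 0.007
```

Emit:
play_rows([
  [[1,0.005,-0.0035,0,0.04],[1,0.0102,-0.0069,0,0.08],[1,0.0155,-0.01,0,0.119],[1,0.0209,-0.0129,0,0.159],[1,0.0264,-0.0156,0,0.199]],
])

```text
time_s: 8.05
tcp_pos: [0.4848, -0.1805, 0.0868]
ee_rot: [[-0.416, -0.909, -0.018], [-0.909, 0.416, -0.001], [0.008, 0.016, -1.0]]
wrist_force: [-11.5, -14.8, -1.6]
gripper_width: 0.007
```

```bash
python3 arc.py 0.4927 -0.178 -115 -92 0.1545 0.1545 0.558 -0.038 2
```

```text
[[0.0057, -0.0025, 0, 0.04], [0.0114, -0.0048, 0, 0.08], [0.0173, -0.0069, 0, 0.12], [0.0232, -0.0087, 0, 0.161], [0.0292, -0.0102, 0, 0.201]]
[[0.0061, -0.0014, 0, 0.04], [0.0122, -0.0024, 0, 0.08], [0.0183, -0.0033, 0, 0.12], [0.0245, -0.0039, 0, 0.161], [0.0307, -0.0042, 0, 0.201]]
end cmd 0.5526 -0.1924
```

```bash
python3 arc.py 0.4927 -0.178 -115 -103.5 0.1552 0.1567 0.558 -0.038 1
```

```text
[[0.0051, -0.004, 0, 0.04], [0.0107, -0.0069, 0, 0.08], [0.0166, -0.0089, 0, 0.12], [0.0226, -0.0108, 0, 0.161], [0.0287, -0.0124, 0, 0.201]]
end cmd 0.5214 -0.1904
```

Emit:
play_rows([
  [[1,0.0051,-0.004,0,0.04],[1,0.0107,-0.0069,0,0.08],[1,0.0166,-0.0089,0,0.12],[1,0.0226,-0.0108,0,0.161],[1,0.0287,-0.0124,0,0.201]],
])

```text
time_s: 8.47
tcp_pos: [0.5162, -0.1923, 0.0868]
ee_rot: [[-0.226, -0.974, -0.012], [-0.974, 0.226, -0.0], [0.003, 0.012, -1.0]]
wrist_force: [-6.8, -10.3, -5.3]
gripper_width: 0.009
```

```bash
python3 arc.py 0.5214 -0.1904 -103.5 -80.5 0.1567 0.1567 0.558 -0.038 2
```

```text
[[0.0062, -0.0013, 0, 0.04], [0.0124, -0.0024, 0, 0.08], [0.0186, -0.0033, 0, 0.12], [0.0249, -0.0039, 0, 0.161], [0.0311, -0.0042, 0, 0.201]]
[[0.0063, -0.0001, 0, 0.04], [0.0126, 0.0001, 0, 0.08], [0.0189, 0.0005, 0, 0.12], [0.0251, 0.0011, 0, 0.161], [0.0314, 0.002, 0, 0.201]]
end cmd 0.5839 -0.1926
```

Emit:
play_rows([
  [[1,0.0062,-0.0013,-0.0005,0.04],[1,0.0124,-0.0024,-0.001,0.08],[1,0.0186,-0.0033,-0.001,0.12],[1,0.0249,-0.0039,-0.001,0.161],[1,0.0311,-0.0042,-0.001,0.201]],
])

```text
time_s: 8.88
tcp_pos: [0.5496, -0.1971, 0.0868]
ee_rot: [[-0.026, -1.0, -0.007], [-1.0, 0.026, -0.002], [0.002, 0.007, -1.0]]
wrist_force: [-4.9, -9.9, -4.1]
gripper_width: 0.002
```

Emit:
play_rows([
  [[1,0.0063,-0.0001,0,0.04],[1,0.0126,0.0001,0,0.08],[1,0.0189,0.0005,0,0.12],[1,0.0251,0.0011,0,0.161],[1,0.0314,0.002,0,0.201]],
])

```text
time_s: 9.3
tcp_pos: [0.5821, -0.195, 0.0868]
ee_rot: [[0.174, -0.985, -0.005], [-0.985, -0.174, -0.002], [0.001, 0.005, -1.0]]
wrist_force: [-1.9, -8.9, -5.0]
gripper_width: 0.006
```

```bash
python3 arc.py 0.5839 -0.1926 -80.5 -57.5 0.1567 0.1567 0.558 -0.038 2
```

```text
[[0.0061, 0.0012, 0, 0.04], [0.0123, 0.0026, 0, 0.08], [0.0183, 0.0043, 0, 0.12], [0.0243, 0.0062, 0, 0.161], [0.0303, 0.0083, 0, 0.201]]
[[0.0058, 0.0024, 0, 0.04], [0.0115, 0.005, 0, 0.08], [0.0171, 0.0078, 0, 0.12], [0.0226, 0.0109, 0, 0.161], [0.028, 0.0141, 0, 0.201]]
end cmd 0.6422 -0.1702
```

```bash
python3 arc.py 0.5839 -0.1926 -80.5 -69 0.156 0.1555 0.558 -0.038 1;  python3 - <<'E'
from h import *
s=sense();print(s['wrist_force'],s['tcp_pos'])
a=capture("scene");b=capture("side");cv2.imwrite("pics/scene3.png",a);cv2.imwrite("pics/side3.png",b)
A=cv2.resize(a[155:275,200:340],None,fx=2.85,fy=2.85,interpolation=cv2.INTER_CUBIC)
B=cv2.resize(b[180:300,208:348],None,fx=2.85,fy=2.85,interpolation=cv2.INTER_CUBIC)
cv2.imwrite("pics/m3.png",cv2.convertScaleAbs(np.hstack([A,B]),alpha=1.6))
E
```

```text
[[0.0059, 0.0022, 0, 0.04], [0.012, 0.0038, 0, 0.08], [0.018, 0.0054, 0, 0.12], [0.024, 0.0073, 0, 0.161], [0.0298, 0.0094, 0, 0.201]]
end cmd 0.6137 -0.1832
[-1.9117 -8.9017 -5.0265] [ 0.5821 -0.195   0.0868]
```

View pics/m3.png

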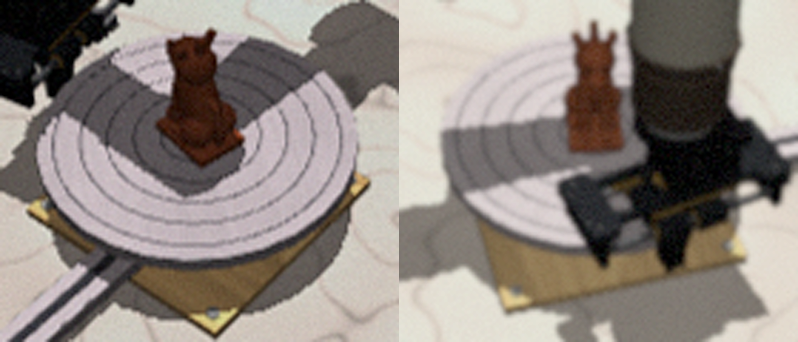

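The figurine has turned about 68° and now faces the side camera. I'll continue with slightly more pressure and less vertical rub.

Emit:
play_rows([
  [[1,0.0059,0.0022,-0.0005,0.04],[1,0.012,0.0038,-0.001,0.08],[1,0.018,0.0054,-0.0015,0.12],[1,0.024,0.0073,-0.0015,0.161],[1,0.0298,0.0094,-0.0015,0.201]],
])

```text
time_s: 9.82
tcp_pos: [0.6142, -0.1859, 0.0869]
ee_rot: [[0.368, -0.93, 0.001], [-0.93, -0.368, -0.003], [0.003, 0.0, -1.0]]
wrist_force: [-0.4, -9.0, -0.2]
gripper_width: 0.005
```

```bash
python3 arc.py 0.6137 -0.1832 -69 -46 0.1555 0.1555 0.558 -0.038 2
```

```text
[[0.0058, 0.0024, 0, 0.04], [0.0115, 0.005, 0, 0.08], [0.0171, 0.0078, 0, 0.12], [0.0225, 0.0108, 0, 0.161], [0.0279, 0.0141, 0, 0.201]]
[[0.0051, 0.0034, 0, 0.04], [0.0102, 0.0071, 0, 0.08], [0.0151, 0.0109, 0, 0.12], [0.0198, 0.015, 0, 0.161], [0.0244, 0.0192, 0, 0.201]]
end cmd 0.666 -0.1499
```

```bash
python3 arc.py 0.6137 -0.1832 -68.2 -45.5 0.156 0.1553 0.5555 -0.0375 2
```

```text
[[0.0053, 0.0035, 0, 0.04], [0.0108, 0.0063, 0, 0.079], [0.0162, 0.0093, 0, 0.119], [0.0215, 0.0124, 0, 0.158], [0.0267, 0.0157, 0, 0.198]]
[[0.0051, 0.0034, 0, 0.04], [0.01, 0.0071, 0, 0.079], [0.0148, 0.011, 0, 0.119], [0.0195, 0.015, 0, 0.158], [0.024, 0.0192, 0, 0.198]]
end cmd 0.6644 -0.1483
```

Emit:
play_rows([
  [[1,0.0053,0.0035,0,0.04],[1,0.0108,0.0063,0,0.079],[1,0.0162,0.0093,0,0.119],[1,0.0215,0.0124,0,0.158],[1,0.0267,0.0157,0,0.198]],
])

```text
time_s: 10.23
tcp_pos: [0.6425, -0.1711, 0.087]
ee_rot: [[0.544, -0.839, 0.005], [-0.839, -0.544, -0.004], [0.006, -0.002, -1.0]]
wrist_force: [3.5, -12.8, -3.7]
gripper_width: 0.008
```

Emit:
play_rows([
  [[1,0.0051,0.0034,0,0.04],[1,0.01,0.0071,0,0.079],[1,0.0148,0.011,0,0.119],[1,0.0195,0.015,0,0.158],[1,0.024,0.0192,0,0.198]],
])

```text
time_s: 10.65
tcp_pos: [0.667, -0.1513, 0.087]
ee_rot: [[0.698, -0.716, 0.006], [-0.716, -0.698, -0.004], [0.007, -0.002, -1.0]]
wrist_force: [4.0, -9.4, -3.9]
gripper_width: 0.003
```

```bash
python3 arc.py 0.6644 -0.1483 -45.5 -22.8 0.1553 0.1553 0.5555 -0.0375 2
```

```text
[[0.0043, 0.0044, 0, 0.04], [0.0084, 0.009, 0, 0.079], [0.0123, 0.0137, 0, 0.119], [0.0161, 0.0186, 0, 0.158], [0.0196, 0.0236, 0, 0.198]]
[[0.0034, 0.0052, 0, 0.04], [0.0065, 0.0105, 0, 0.079], [0.0095, 0.0159, 0, 0.119], [0.0122, 0.0214, 0, 0.158], [0.0147, 0.027, 0, 0.198]]
end cmd 0.6987 -0.0977
```

Emit:
play_rows([
  [[1,0.0039,0.0047,-0.0005,0.04],[1,0.008,0.0093,-0.001,0.079],[1,0.0119,0.014,-0.001,0.119],[1,0.0157,0.0189,-0.001,0.158],[1,0.0192,0.0238,-0.001,0.198]],
])

```text
time_s: 11.07
tcp_pos: [0.6872, -0.1269, 0.087]
ee_rot: [[0.826, -0.564, 0.009], [-0.564, -0.826, -0.003], [0.009, -0.002, -1.0]]
wrist_force: [3.5, -8.6, -1.2]
gripper_width: 0.008
```

Emit:
play_rows([
  [[1,0.0034,0.0052,0,0.04],[1,0.0065,0.0105,0,0.079],[1,0.0095,0.0159,0,0.119],[1,0.0122,0.0214,0,0.158],[1,0.0147,0.027,0,0.198]],
])

```text
time_s: 11.48
tcp_pos: [0.7021, -0.0994, 0.087]
ee_rot: [[0.92, -0.391, 0.009], [-0.391, -0.92, -0.002], [0.009, -0.001, -1.0]]
wrist_force: [5.2, -6.3, -1.2]
gripper_width: 0.003
```

```bash
python3 arc.py 0.6983 -0.0975 -22.8 0 0.1548 0.1548 0.5555 -0.0375 2;  python3 - <<'E'
from h import *
s=sense();print(s['wrist_force'],s['tcp_pos'],s['joints'])
b=capture("side");cv2.imwrite("pics/side4.png",b)
E
```

```text
[[0.0022, 0.0057, 0, 0.04], [0.0042, 0.0115, 0, 0.08], [0.006, 0.0174, 0, 0.119], [0.0076, 0.0234, 0, 0.159], [0.0089, 0.0294, 0, 0.199]]
[[0.0011, 0.0061, 0, 0.04], [0.002, 0.0122, 0, 0.08], [0.0026, 0.0183, 0, 0.119], [0.003, 0.0244, 0, 0.159], [0.0031, 0.0306, 0, 0.199]]
end cmd 0.7103 -0.0375
[ 5.1813 -6.3388 -1.2463] [ 0.7021 -0.0994  0.087 ] [  5.0483  36.8296   2.6766   0.2278 -55.3393  61.8174]
```

```bash
python3 arc.py 0.6983 -0.0975 -22.8 0 0.1538 0.1528 0.5555 -0.0375 2
```

```text
[[0.001, 0.0062, 0, 0.04], [0.0027, 0.012, 0, 0.08], [0.0042, 0.018, 0, 0.119], [0.0057, 0.0239, 0, 0.159], [0.007, 0.0298, 0, 0.199]]
[[0.0011, 0.006, 0, 0.04], [0.0019, 0.012, 0, 0.08], [0.0025, 0.0181, 0, 0.119], [0.0029, 0.0241, 0, 0.159], [0.003, 0.0302, 0, 0.199]]
end cmd 0.7083 -0.0375
```

Emit:
play_rows([
  [[1,0.001,0.0062,0,0.04],[1,0.0027,0.012,0,0.08],[1,0.0042,0.018,0,0.119],[1,0.0057,0.0239,0,0.159],[1,0.007,0.0298,0,0.199]],
])

```text
time_s: 11.95
tcp_pos: [0.7112, -0.069, 0.0871]
ee_rot: [[0.98, -0.201, 0.014], [-0.201, -0.98, -0.002], [0.014, -0.001, -1.0]]
wrist_force: [10.0, -6.1, -4.6]
gripper_width: 0.005
```

Emit:
play_rows([
  [[1,0.0011,0.006,0,0.04],[1,0.0019,0.012,0,0.08],[1,0.0025,0.0181,0,0.119],[1,0.0029,0.0241,0,0.159],[1,0.003,0.0302,0,0.199]],
])

```text
time_s: 12.37
tcp_pos: [0.7141, -0.0379, 0.0872]
ee_rot: [[1.0, -0.003, 0.014], [-0.003, -1.0, -0.0], [0.014, 0.0, -1.0]]
wrist_force: [10.2, -4.6, -3.0]
gripper_width: 0.005
```

Run:
```python
from h import *
s=sense();print(s['wrist_force'],s['tcp_pos'],s['joints'])
a=capture("scene");b=capture("side");cv2.imwrite("pics/scene5.png",a);cv2.imwrite("pics/side5.png",b)
A=cv2.resize(a[155:225,225:315],None,fx=4.4,fy=4.4,interpolation=cv2.INTER_CUBIC)
B=cv2.resize(b[180:250,233:323],None,fx=4.4,fy=4.4,interpolation=cv2.INTER_CUBIC)
cv2.imwrite("pics/m5.png",cv2.convertScaleAbs(np.hstack([A,B]),alpha=1.7))
```

```text
[10.1593 -4.6182 -2.9665] [ 0.7141 -0.0379  0.0872] [  9.9371  37.2243   3.4826   0.1967 -55.4478  79.7785]
```

View pics/m5.png

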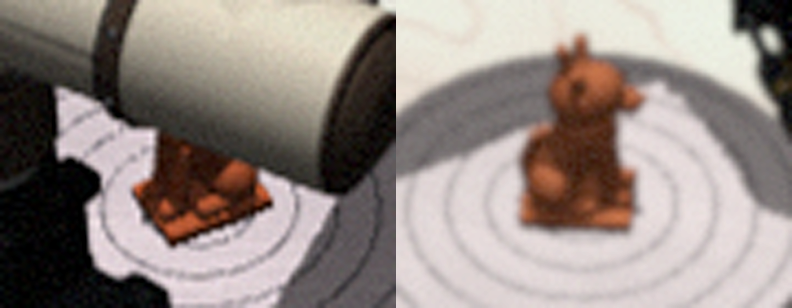

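```bash
python3 - <<'E'
from h import *
f=4.4
S=lambda p:[225+p[0]/f,155+p[1]/f]
D=lambda p:[233+(p[0]-396)/f,180+p[1]/f]
ang=lambda v:np.degrees(np.arctan2(v[1],v[0]))
l,b,r=cast("scene",[S((133,192)),S((172,242)),S((271,203))],.1)
print(l,b,r,"edge l->b",np.linalg.norm(b-l),ang(b-l),"b->r",np.linalg.norm(r-b),ang(r-b))
p,q=cast("side",[D((522,222)),D((632,229))],.096);print("side edge",p,q,ang(q-p),np.linalg.norm(q-p))
print("snout",cast("side",D((638,100)),.182))
E
python3 arc.py 0.7083 -0.0375 0 11.5 0.1528 0.1528 0.5555 -0.0375 1
```

```text
[ 0.575  -0.0678  0.1   ] [ 0.5919 -0.0215  0.1   ] [0.5298 0.0031 0.1   ] edge l->b 0.04923792333761331 69.89097350105664 b->r 0.06676698943271135 158.36712635560468
side edge [ 0.5136 -0.043   0.096 ] [ 0.5776 -0.0668  0.096 ] -20.437348757356922 0.06822526587735446
snout [[ 0.5858 -0.0461  0.182 ]]
[[-0.0001, 0.0061, 0, 0.04], [-0.0005, 0.0123, 0, 0.08], [-0.0011, 0.0184, 0, 0.12], [-0.002, 0.0244, 0, 0.161], [-0.0031, 0.0305, 0, 0.201]]
end cmd 0.7052 -0.007
```

```bash
python3 arc.py 0.7052 -0.007 11.5 21 0.1528 0.1528 0.5555 -0.0375 1
```

```text
[[-0.0011, 0.0049, 0, 0.033], [-0.0023, 0.0098, 0, 0.066], [-0.0037, 0.0147, 0, 0.099], [-0.0053, 0.0195, 0, 0.133], [-0.007, 0.0243, 0, 0.166]]
end cmd 0.6982 0.0173
```

Emit:
play_rows([
  [[1,-0.0001,0.0061,0,0.04],[1,-0.0005,0.0123,0,0.08],[1,-0.0011,0.0184,0,0.12],[1,-0.002,0.0244,0,0.161],[1,-0.0031,0.0305,0,0.201]],
])

```text
time_s: 12.88
tcp_pos: [0.7109, -0.0067, 0.0872]
ee_rot: [[0.98, 0.197, 0.014], [0.197, -0.98, 0.001], [0.014, 0.002, -1.0]]
wrist_force: [7.4, -2.1, -2.5]
gripper_width: 0.005
```

Emit:
play_rows([
  [[1,-0.0018,0.0047,0,0.033],[1,-0.0035,0.0095,0,0.066],[1,-0.0049,0.0143,0,0.099],[1,-0.0065,0.0191,0,0.133],[1,-0.0082,0.0239,0,0.166]],
])

```text
time_s: 13.3
tcp_pos: [0.7036, 0.0183, 0.0873]
ee_rot: [[0.934, 0.356, 0.017], [0.356, -0.934, 0.002], [0.016, 0.004, -1.0]]
wrist_force: [10.3, -0.5, -4.1]
gripper_width: 0.005
```

Run:
```python
from h import *
s=sense();print(s['wrist_force'],s['tcp_pos'],s['joints'])
b=capture("side");cv2.imwrite("pics/side6.png",b)
B5=cv2.imread("pics/side5.png")
B=cv2.resize(b[185:240,243:313],None,fx=8,fy=8,interpolation=cv2.INTER_CUBIC)
cv2.imwrite("pics/m6.png",cv2.convertScaleAbs(B,alpha=1.7))
```

```text
[10.3451 -0.4923 -4.0901] [0.7036 0.0183 0.0873] [ 14.6565  36.185    1.4787   0.1276 -54.3342  96.1384]
```

View pics/m6.png

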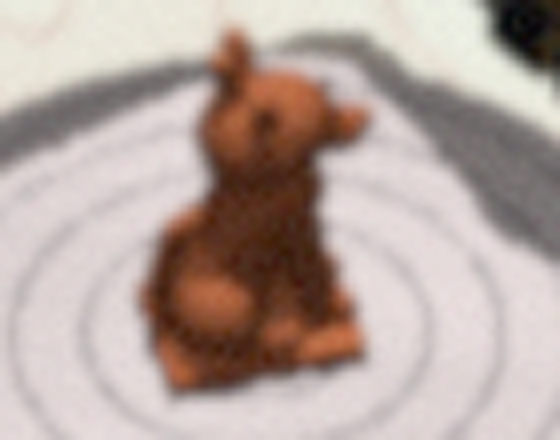

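Run:
```python
from h import *
D=lambda p:[243+p[0]/8,185+p[1]/8]
ang=lambda v:np.degrees(np.arctan2(v[1],v[0]))
p,q=cast("side",[D((175,392)),D((362,360))],.096);print("edge",p,q,ang(q-p),np.linalg.norm(q-p))
p,q=cast("side",[D((175,390)),D((362,362))],.096);print("alt",ang(q-p))
print("snout",cast("side",D((366,122)),.182))
# rail direction from side image: rail light strip edges -> line at z~.025
im=cv2.imread("pics/side0.png");c=cv2.resize(im[195:245,325:445],None,fx=6,fy=6,interpolation=cv2.INTER_CUBIC)
cv2.imwrite("pics/rail.png",cv2.convertScaleAbs(c,alpha=1.5))
```

```text
edge [ 0.5187 -0.0586  0.096 ] [ 0.5841 -0.0603  0.096 ] -1.4821914871791397 0.06535184473887617
alt -3.145237807824358
snout [[ 0.5906 -0.037   0.182 ]]
```

View pics/rail.png

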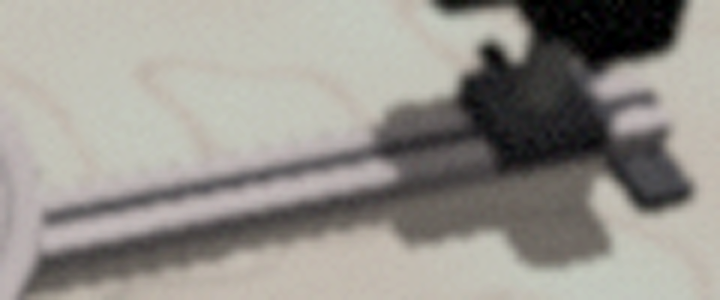

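Run:
```python
from h import *
ang=lambda v:np.degrees(np.arctan2(v[1],v[0]))
D=lambda p:[325+p[0]/6,195+p[1]/6]
for z in(.022,.03):
    p,q=cast("side",[D((45,217)),D((655,98))],z);print("side groove",z,p,q,ang(q-p))
# scene groove: darkest line across the rail at several columns
im=cv2.GaussianBlur(cv2.imread("pics/scene0.png"),(3,3),0).max(2).astype(float)
pts=[]
for u in range(178,236,3):
    v0=253+(236-u)*0.75-10; col=im[int(v0)-8:int(v0)+14,u]
    pts.append([u,int(v0)-8+int(np.argmin(col))])
print(pts)
W=cast("scene",pts,.026)[:,:2];vx,vy,x0,y0=cv2.fitLine(W.astype(np.float32),cv2.DIST_HUBER,0,.001,.001).ravel()
print("scene groove",np.degrees(np.arctan(vy/vx)),"y at x=.5555:",y0+vy/vx*(.5555-x0)); print(W[[0,-1]])
```

```text
side groove 0.022 [ 0.731  -0.0262  0.022 ] [ 1.0628 -0.026   0.022 ] 0.02860260081587524
side groove 0.03 [ 0.7276 -0.0338  0.03  ] [ 1.0567 -0.0336  0.03  ] 0.02860260081585341
[[178, 299], [181, 295], [184, 293], [187, 290], [190, 287], [193, 285], [196, 282], [199, 279], [202, 277], [205, 274], [208, 272], [211, 269], [214, 266], [217, 264], [220, 261], [223, 259], [226, 256], [229, 253], [232, 250], [235, 248]]
scene groove 0.34328768 y at x=.5555: -0.0399765
[[ 0.8908 -0.0355]
 [ 0.6915 -0.0391]]
```

Rail heading is about 0.2° and the figurine is near -2°. I'll let go radially, rise, and look straight down with the wrist camera.

Emit:
play_rows([
  [[1,0.002,0.0008,0,0],[1,0.004,0.0015,0,0],[1,0.008,0.003,0,0],[1,0.018,0.007,0,0],[1,0.03,0.0115,0,0]],
])

```text
time_s: 13.77
tcp_pos: [0.7263, 0.0282, 0.0856]
ee_rot: [[0.936, 0.353, -0.002], [0.353, -0.936, 0.0], [-0.002, -0.001, -1.0]]
wrist_force: [0.2, 0.5, 0.2]
gripper_width: 0.008
```

Emit:
play_rows([
  [[1,0,0,0.04,0],[1,0,0,0.08,0],[1,0,0,0.12,0],[1,0,0,0.16,0],[1,0,0,0.2,0]],
])

```text
time_s: 14.18
tcp_pos: [0.7263, 0.0282, 0.2875]
ee_rot: [[0.936, 0.353, -0.001], [0.353, -0.936, 0.0], [-0.001, -0.001, -1.0]]
wrist_force: [0.4, -0.2, -0.3]
gripper_width: 0.007
```

Emit:
play_rows([
  [[1,0,0,0.03,-0.07],[1,-0.03,-0.01,0.05,-0.15],[1,-0.07,-0.02,0.05,-0.22],[1,-0.11,-0.03,0.05,-0.29],[1,-0.15,-0.045,0.05,-0.365]],
])

```text
time_s: 14.6
tcp_pos: [0.5758, -0.0163, 0.3355]
ee_rot: [[1.0, -0.007, -0.001], [-0.007, -1.0, 0.001], [-0.001, -0.001, -1.0]]
wrist_force: [0.2, 0.4, 0.5]
gripper_width: 0.005
```

Emit:
play_rows([
  [[1,-0.035,-0.01,0,0],[1,-0.07,-0.02,0,0],[1,-0.097,-0.023,0,0],[1,-0.097,-0.023,0,0],[1,-0.097,-0.023,0,0]],
])

```text
time_s: 15.02
tcp_pos: [0.4797, -0.0396, 0.3369]
ee_rot: [[1.0, -0.004, 0.002], [-0.004, -1.0, 0.001], [0.002, -0.001, -1.0]]
wrist_force: [1.4, -1.0, -0.5]
gripper_width: 0.003
```

Run:
```python
from h import *
s=sense();c=get_calibration("wrist");w=capture("wrist");cv2.imwrite("pics/w7.png",w);np.save("w7T.npy",c["T"])
a=capture("scene");b=capture("side");cv2.imwrite("pics/scene7.png",a);cv2.imwrite("pics/side7.png",b)
print(s['time_s'],s['tcp_pos'],s["wrist_force"],c["T"][:3,3])
u,v=proj(None,[0.555,-0.037,.1],c)[0].astype(int);print(u,v)
x0,y0=max(0,u-55),max(0,v-60)
W=cv2.resize(w[y0:y0+105,x0:x0+110],None,fx=4,fy=4,interpolation=cv2.INTER_CUBIC);print("off",x0,y0)
A=cv2.resize(a[160:220,240:295],(360,390),interpolation=cv2.INTER_CUBIC)
o=np.zeros((420,800,3),np.uint8);o[:W.shape[0],:W.shape[1]]=W;o[:390,440:800]=A
cv2.imwrite("pics/m7.png",cv2.convertScaleAbs(o,alpha=1.4))
```

```text
15.0167 [ 0.4797 -0.0396  0.3369] [ 1.354  -1.0173 -0.4818] [ 0.5526 -0.0402  0.4817]
276 115
off 221 55
```

View pics/m7.png

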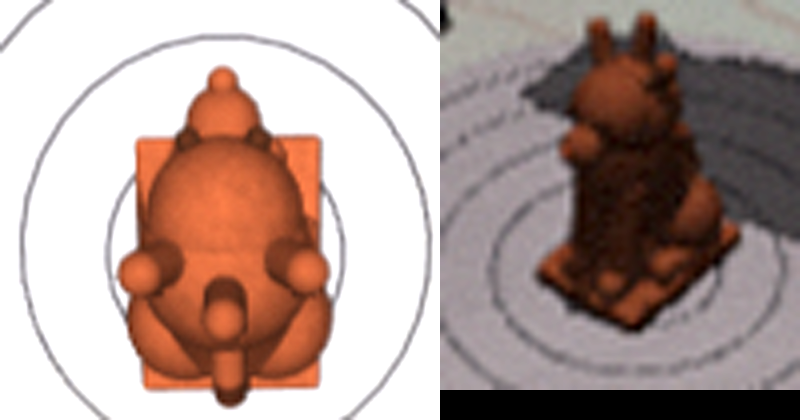

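The top view shows the plinth corners at about (137,142), (320,137), (145,388) and (320,386), nearly square to +x with the snout up at (222,78).

Run:
```python
from h import *
c=get_calibration("wrist");c["T"]=np.load("w7T.npy")
ang=lambda v:np.degrees(np.arctan2(v[1],v[0]))
P=lambda p,z:cast(None,[221+p[0]/4,55+p[1]/4],z,c)[0]
fl,fr,bl,br=[P(p,.105) for p in((137,142),(320,137),(145,388),(320,386))]
print(fl,fr,bl,br,"front",ang(fl-fr)-90,"back",ang(bl-br)-90,"left",ang(fl-bl),"right",ang(fr-br),"centre",(fl+fr+bl+br)/4)
sn=P((222,80),.182);print("snout",sn,ang(sn-(fl+fr+bl+br)/4))
w=cv2.imread("pics/w7.png");m=((w[...,2]>1.6*w[...,0]+20)*255).astype(np.uint8);m[:,:230]=0;m[:,325:]=0
# sub-pixel line fits of front/right edges by mask
ys=[];
for u in list(range(258,264))+list(range(292,300)):
    col=np.flatnonzero(m[80:110,u]);ys.append((u,80+col[0]) if len(col) else (u,np.nan))
print(ys)
xs=[(v,np.flatnonzero(m[v])[-1]) for v in list(range(92,118,3))+list(range(146,151))];print(xs)
xl=[(v,np.flatnonzero(m[v])[0]) for v in list(range(92,112,3))+list(range(146,151))];print(xl)
# plate outer rim circle & rings -> centre
g=cv2.cvtColor(w,cv2.COLOR_BGR2GRAY)
for th in(.005,):pass
print(g[0:60:6,276],g[115,100:280:12])
```

```text
[ 0.5816 -0.0136  0.105 ] [ 0.5827 -0.0642  0.105 ] [ 0.5143 -0.0143  0.105 ] [ 0.5147 -0.0651  0.105 ] front 1.2192634018250175 back 0.3968564482160417 left 0.5641305230822612 right 0.7955009454791683 centre [ 0.5483 -0.0393  0.105 ]
snout [ 0.5883 -0.0378  0.182 ] 2.11762605918855
[(258, np.int64(90)), (259, np.int64(90)), (260, np.int64(90)), (261, np.int64(90)), (262, np.int64(90)), (263, np.int64(90)), (292, np.int64(89)), (293, np.int64(89)), (294, np.int64(89)), (295, np.int64(89)), (296, np.int64(89)), (297, np.int64(89)), (298, np.int64(89)), (299, np.int64(89))]
[(92, np.int64(300)), (95, np.int64(300)), (98, np.int64(300)), (101, np.int64(300)), (104, np.int64(300)), (107, np.int64(300)), (110, np.int64(300)), (113, np.int64(299)), (116, np.int64(299)), (146, np.int64(300)), (147, np.int64(300)), (148, np.int64(300)), (149, np.int64(300)), (150, np.int64(299))]
[(92, np.int64(255)), (95, np.int64(255)), (98, np.int64(255)), (101, np.int64(255)), (104, np.int64(255)), (107, np.int64(255)), (110, np.int64(256)), (146, np.int64(257)), (147, np.int64(257)), (148, np.int64(257)), (149, np.int64(257)), (150, np.int64(257))]
[197 197 181 197 200 198 198 199 198 200] [195 194 192 189 191 184 196 151 200 199 198 199 199  44  94]
```

The figurine heads +0.8° ± 1 against a rail at about +0.2°, so it is square. Next I'll go over the scale with the jaws open.

Emit:
play_rows([
  [[0,-0.005,0.035,0,0],[0,-0.011,0.075,0,-0.04],[0,-0.016,0.115,0,-0.08],[0,-0.021,0.155,0,-0.12],[0,-0.027,0.195,-0.01,-0.16]],
])

```text
time_s: 15.58
tcp_pos: [0.4551, 0.1585, 0.3272]
ee_rot: [[0.986, -0.165, 0.003], [-0.165, -0.986, 0.001], [0.003, -0.002, -1.0]]
wrist_force: [0.1, 0.7, 1.2]
gripper_width: 0.295
```

Emit:
play_rows([
  [[0,-0.005,0.038,-0.015,-0.03],[0,-0.01,0.076,-0.03,-0.03],[0,-0.016,0.114,-0.045,-0.03],[0,-0.022,0.152,-0.06,-0.03],[0,-0.028,0.19,-0.077,-0.03]],
])

```text
time_s: 16.0
tcp_pos: [0.4258, 0.3483, 0.2478]
ee_rot: [[0.981, -0.192, -0.0], [-0.192, -0.981, -0.001], [0.0, 0.001, -1.0]]
wrist_force: [0.5, -0.2, 0.1]
gripper_width: 0.679
```

Emit:
play_rows([
  [[0,-0.004,0.027,0,0],[0,-0.004,0.028,0,0],[0,-0.004,0.028,0,0],[0,-0.004,0.028,0,0]],
])

```text
time_s: 16.33
tcp_pos: [0.4221, 0.3736, 0.2484]
ee_rot: [[0.981, -0.192, -0.001], [-0.192, -0.981, -0.001], [-0.001, 0.002, -1.0]]
wrist_force: [-0.6, -0.1, 0.3]
gripper_width: 0.956
```

Run:
```python
from h import *
s=sense();c=get_calibration("wrist");w=capture("wrist");cv2.imwrite("pics/w8.png",w);np.save("w8T.npy",c["T"])
R=s["ee_rot"];print(s['time_s'],s['tcp_pos'],np.degrees(np.arctan2(R[1,0],R[0,0])),s["gripper_width"])
u,v=proj(None,[0.493,0.361,.012],c)[0];print(u,v)
g=w.max(2);m=((g<70)*255).astype(np.uint8);m[225:]=0
m=cv2.morphologyEx(m,cv2.MORPH_CLOSE,np.ones((25,25)))
for k in cv2.findContours(m,0,2)[0]:
    if cv2.contourArea(k)>100:
        r=cv2.minAreaRect(k);print(cv2.contourArea(k),r)
        P=cast(None,cv2.boxPoints(r),.012,c);q=cv2.minAreaRect(P[:,:2].astype(np.float32));print("  world",q)
cv2.imwrite("pics/w8v.png",cv2.convertScaleAbs(w,alpha=1.2))
```

```text
16.3333 [0.4221 0.3736 0.2484] -11.0939144973139 0.9561218782470029
277.3462600758135 118.08062519093075
1139.5 ((279.2073974609375, 122.72425079345703), (69.31925201416016, 19.508819580078125), 12.724355697631836)
  world ((0.48749351501464844, 0.35979652404785156), (0.0800318494439125, 0.02181512489914894), 66.46218872070312)
2298.0 ((540.0, 60.5), (121.0, 38.0), 90.0)
  world ((0.49393412470817566, 0.06638666242361069), (0.13327552378177643, 0.042790964245796204), 0.4983086585998535)
161.5 ((264.5, 6.5), (13.0, 25.0), 90.0)
  world ((0.6059708595275879, 0.35238271951675415), (0.026339320465922356, 0.012016534805297852), 78.9149169921875)
108.0 ((182.12002563476562, 4.159991264343262), (10.400001525878906, 27.20000457763672), 53.13010025024414)
  world ((0.6246439218521118, 0.4363887906074524), (0.009672758169472218, 0.029188601300120354), 21.109434127807617)
787.5 ((101.0, 24.0), (48.0, 44.0), 90.0)
  world ((0.6229689121246338, 0.5263210535049438), (0.053516700863838196, 0.04552840441465378), 78.9039306640625)
```

View pics/w8v.png

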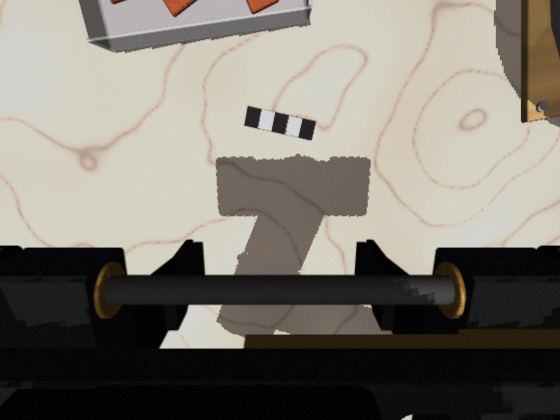

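Scale found at (0.4875,0.3598), 80.0 x 21.8 mm, long axis at 66.5°. I'll go down to a hover over it and check between the fingers.

Emit:
play_rows([
  [[0,0.02,-0.004,-0.035,-0.06],[0,0.04,-0.008,-0.07,-0.12],[0,0.0654,-0.0138,-0.1,-0.17],[0,0.0654,-0.0138,-0.14,-0.217],[0,0.0654,-0.0138,-0.17,-0.217]],
])

```text
time_s: 16.8
tcp_pos: [0.4883, 0.3571, 0.077]
ee_rot: [[0.914, -0.405, -0.001], [-0.405, -0.914, -0.001], [-0.001, 0.001, -1.0]]
wrist_force: [-0.3, 0.1, -1.2]
gripper_width: 0.999
```

Emit:
play_rows([
  [[0,0,0,-0.02,0],[0,0,0,-0.028,0],[0,0,0,-0.028,0],[0,0,0,-0.028,0]],
])

```text
time_s: 17.13
tcp_pos: [0.4882, 0.3595, 0.0524]
ee_rot: [[0.917, -0.4, 0.002], [-0.4, -0.917, 0.001], [0.001, -0.002, -1.0]]
wrist_force: [0.4, 0.5, -0.0]
gripper_width: 1.002
```

Run:
```python
from h import *
s=sense();c=get_calibration("wrist");w=capture("wrist");cv2.imwrite("pics/w9.png",w)
R=s["ee_rot"];print(s['time_s'],s['tcp_pos'],np.degrees(np.arctan2(R[1,0],R[0,0])),s["gripper_width"])
t=s['tcp_pos']
ax=np.array([np.cos(np.radians(66.46)),np.sin(np.radians(66.46)),0])
print(proj(None,[[.4875,.3598,.012]+ax*.04,[.4875,.3598,.012]-ax*.04,t+R[:,1]*.0435+R[:,2]*.017,t-R[:,1]*.0435+R[:,2]*.017],c))
cv2.imwrite("pics/w9v.png",cv2.convertScaleAbs(w[200:380,60:500],alpha=1.3))
```

```text
17.1333 [0.4882 0.3595 0.0524] -23.556011464105584 1.002182025182689
[[213.5822 241.8159]
 [343.1233 241.7549]
 [357.6546 256.4099]
 [198.5519 256.5405]]
```

View pics/w9v.png

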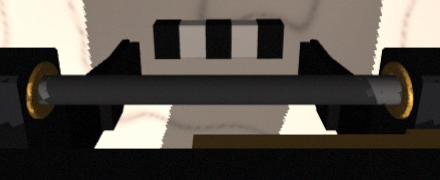

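The scale sits centred (cols 215–343) between the fingertips (200–360) and parallel. I'll descend and grip.

Emit:
play_rows([
  [[0,0,0,-0.012,0],[0,0,0,-0.024,0],[0,0,0,-0.03,0],[0,0,0,-0.032,0],[0,0,0,-0.032,0]],
])

```text
time_s: 17.6
tcp_pos: [0.4871, 0.3594, 0.019]
ee_rot: [[0.917, -0.399, -0.0], [-0.399, -0.917, -0.0], [-0.0, 0.001, -1.0]]
wrist_force: [-0.4, -0.6, 0.9]
gripper_width: 1.004
```

Emit:
play_rows([
  [[1,0,0,0,0],[1,0,0,0,0],[1,0,0,0,0],[1,0,0,0,0],[1,0,0,0,0]],
])

```text
time_s: 18.02
tcp_pos: [0.4875, 0.3599, 0.0198]
ee_rot: [[0.917, -0.399, 0.001], [-0.399, -0.917, 0.001], [0.0, -0.001, -1.0]]
wrist_force: [0.2, 0.8, 1.8]
gripper_width: 0.915
```

Emit:
play_rows([
  [[1,0,0,0.015,0],[1,0,0,0.05,0],[1,0,0,0.09,0],[1,0,0,0.13,0],[1,0,0,0.17,0]],
])

```text
time_s: 18.43
tcp_pos: [0.4867, 0.3589, 0.1908]
ee_rot: [[0.917, -0.399, -0.001], [-0.399, -0.917, -0.001], [-0.0, 0.001, -1.0]]
wrist_force: [0.8, 0.7, -0.9]
gripper_width: 0.912
```

Emit:
play_rows([
  [[1,0.01,-0.02,0.02,0.04],[1,0.025,-0.05,0.04,0.08],[1,0.04,-0.08,0.06,0.12],[1,0.055,-0.11,0.06,0.16],[1,0.07,-0.14,0.06,0.2]],
])

```text
time_s: 18.85
tcp_pos: [0.5578, 0.2185, 0.2511]
ee_rot: [[0.978, -0.207, 0.003], [-0.207, -0.978, 0.002], [0.002, -0.003, -1.0]]
wrist_force: [0.1, 0.6, -0.4]
gripper_width: 0.914
```

Emit:
play_rows([
  [[1,0.016,-0.034,0,0.043],[1,0.032,-0.068,0,0.086],[1,0.048,-0.102,0,0.129],[1,0.064,-0.136,0,0.172],[1,0.08,-0.17,0,0.215]],
])

```text
time_s: 19.27
tcp_pos: [0.6373, 0.0477, 0.249]
ee_rot: [[1.0, 0.006, -0.001], [0.006, -1.0, 0.0], [-0.001, -0.0, -1.0]]
wrist_force: [0.3, 1.4, 0.4]
gripper_width: 0.912
```

Emit:
play_rows([
  [[1,0.016,-0.034,0,0],[1,0.03,-0.06,0,0],[1,0.0425,-0.087,0,0],[1,0.0425,-0.087,0,0],[1,0.0425,-0.087,0,0]],
])

```text
time_s: 19.68
tcp_pos: [0.6796, -0.0392, 0.248]
ee_rot: [[1.0, 0.001, -0.002], [0.001, -1.0, 0.0], [-0.002, -0.0, -1.0]]
wrist_force: [0.2, -0.0, -0.0]
gripper_width: 0.913
```

Run:
```python
from h import *
s=sense();R=s["ee_rot"];print(s['time_s'],s['tcp_pos'],np.degrees(np.arctan2(R[1,0],R[0,0])),s["gripper_width"],s["wrist_force"])
```

```text
19.6833 [ 0.6796 -0.0392  0.248 ] 0.06101573085198802 0.9130281877240985 [ 0.2214 -0.0186 -0.0366]
```

Emit:
play_rows([
  [[1,0,0.001,-0.03,0],[1,0,0.001,-0.06,0],[1,0,0.001,-0.09,0],[1,0,0.001,-0.11,0],[1,0,0.001,-0.12,0]],
])

```text
time_s: 20.1
tcp_pos: [0.6771, -0.0353, 0.1255]
ee_rot: [[1.0, 0.005, -0.007], [0.005, -1.0, 0.0], [-0.007, -0.0, -1.0]]
wrist_force: [-0.3, 0.4, -0.0]
gripper_width: 0.915
```

Emit:
play_rows([
  [[1,0,0,-0.003,0],[1,0,0,-0.006,0],[1,0,0,-0.009,0],[1,0,0,-0.011,0],[1,0,0,-0.012,0]],
])

```text
time_s: 20.52
tcp_pos: [0.6802, -0.0363, 0.1183]
ee_rot: [[1.0, 0.004, 0.002], [0.004, -1.0, 0.0], [0.002, -0.0, -1.0]]
wrist_force: [0.4, -0.6, -0.4]
gripper_width: 0.916
```

Run:
```python
from h import *
s=sense();R=s["ee_rot"];print(s['time_s'],s['tcp_pos'],np.degrees(np.arctan2(R[1,0],R[0,0])),s["wrist_force"])
a=capture("scene");b=capture("side");cv2.imwrite("pics/scene10.png",a);cv2.imwrite("pics/side10.png",b)
```

```text
20.5167 [ 0.6802 -0.0363  0.1183] 0.24404663924097192 [ 0.3567 -0.6089 -0.4312]
```

Now 0.5 mm per row until the force rises.

Emit:
play_rows([
  [[1,0,0,-0.0005,0],[1,0,0,-0.001,0],[1,0,0,-0.0015,0],[1,0,0,-0.002,0],[1,0,0,-0.002,0]],
])

```text
time_s: 21.03
tcp_pos: [0.6798, -0.0366, 0.1155]
ee_rot: [[1.0, 0.004, 0.0], [0.004, -1.0, -0.0], [0.0, 0.0, -1.0]]
wrist_force: [-0.6, -0.2, 0.1]
gripper_width: 0.914
```

Emit:
play_rows([
  [[1,0,0,-0.0004,0],[1,0,0,-0.0008,0],[1,0,0,-0.0012,0],[1,0,0,-0.0012,0]],
])

```text
time_s: 21.37
tcp_pos: [0.6798, -0.0366, 0.1154]
ee_rot: [[1.0, 0.005, 0.001], [0.005, -1.0, -0.0], [0.001, 0.0, -1.0]]
wrist_force: [-2.5, 1.1, 5.0]
gripper_width: 0.912
```

Contact at 5 N. I'll open, settle, and lift straight up.

Emit:
play_rows([
  [[1,0,0,0.0005,0],[0.5,0,0,0.0005,0],[0,0,0,0.0005,0],[0,0,0,0.0005,0],[0,0,0,0.0005,0]],
])

```text
time_s: 21.78
tcp_pos: [0.6796, -0.0365, 0.1138]
ee_rot: [[1.0, 0.004, -0.0], [0.004, -1.0, 0.0], [-0.0, -0.0, -1.0]]
wrist_force: [-0.7, -0.1, -0.5]
gripper_width: 0.994
```

Emit:
play_rows([
  [[0,0,0,0.002,0],[0,0,0,0.006,0],[0,0,0,0.012,0],[0,0,0,0.02,0],[0,0,0,0.03,0]],
])

```text
time_s: 22.2
tcp_pos: [0.6796, -0.0366, 0.1451]
ee_rot: [[1.0, 0.004, -0.0], [0.004, -1.0, -0.0], [-0.0, 0.0, -1.0]]
wrist_force: [-0.2, 0.6, -0.4]
gripper_width: 1.002
```

Next I rise and move the camera over the figurine and scale for a check from above.

Emit:
play_rows([
  [[0,0,0,0.035,0],[0,0,0,0.07,0],[0,0,0,0.105,0],[0,0,0,0.14,0],[0,0,0,0.175,0]],
])

```text
time_s: 22.62
tcp_pos: [0.6793, -0.0366, 0.323]
ee_rot: [[1.0, 0.004, 0.002], [0.004, -1.0, 0.0], [0.002, -0.0, -1.0]]
wrist_force: [1.8, 0.5, 0.7]
gripper_width: 0.997
```

Emit:
play_rows([
  [[0,-0.03,0,0.015,0],[0,-0.065,0,0.015,0],[0,-0.1,0,0.015,0],[0,-0.13,0,0.015,0],[0,-0.14,0,0.015,0]],
])

```text
time_s: 23.03
tcp_pos: [0.5361, -0.0369, 0.3371]
ee_rot: [[1.0, 0.004, 0.002], [0.004, -1.0, 0.001], [0.002, -0.001, -1.0]]
wrist_force: [-0.5, -0.5, 0.4]
gripper_width: 1.003
```

Emit:
play_rows([
  [[0,-0.02,0,0,0],[0,-0.02,0,0,0],[0,-0.02,0,0,0]],
])

```text
time_s: 23.28
tcp_pos: [0.5195, -0.0366, 0.3362]
ee_rot: [[1.0, 0.005, 0.003], [0.005, -1.0, 0.0], [0.003, -0.0, -1.0]]
wrist_force: [0.2, -0.5, 0.4]
gripper_width: 1.003
```

Run:
```python
from h import *
s=sense();c=get_calibration("wrist");w=capture("wrist");cv2.imwrite("pics/w11.png",w)
a=capture("scene");b=capture("side");cv2.imwrite("pics/scene11.png",a);cv2.imwrite("pics/side11.png",b)
R=s["ee_rot"];print(s['time_s'],s['tcp_pos'],np.degrees(np.arctan2(R[1,0],R[0,0])))
g=w.max(2);u,v=proj(None,[.68,-.037,.107],c)[0].astype(int);print(u,v)
m=np.zeros_like(g);y0,y1=max(0,v-20),v+20;m[y0:y1,u-60:u+60]=(g[y0:y1,u-60:u+60]<110)*255
m=cv2.morphologyEx(m,cv2.MORPH_CLOSE,np.ones((5,25)))
k=max(cv2.findContours(m,0,2)[0],key=cv2.contourArea)
P=cast(None,k[:,0].astype(float),.107,c)[:,:2].astype(np.float32);print("scale",cv2.minAreaRect(P))
o=np.zeros((480,800,3),np.uint8)
o[:400,:400]=cv2.resize(w[0:160,200:360],(400,400),interpolation=cv2.INTER_CUBIC)
o[:400,400:]=cv2.resize(a[150:270,205:325],(400,400),interpolation=cv2.INTER_CUBIC)
cv2.imwrite("pics/m11.png",cv2.convertScaleAbs(o[:400],alpha=1.3))
```

```text
23.2833 [ 0.5195 -0.0366  0.3362] 0.26018146250198393
280 31
scale ((0.6778947710990906, -0.03616626560688019), (0.024893635883927345, 0.12625962495803833), 0.6706481575965881)
```

View pics/m11.png

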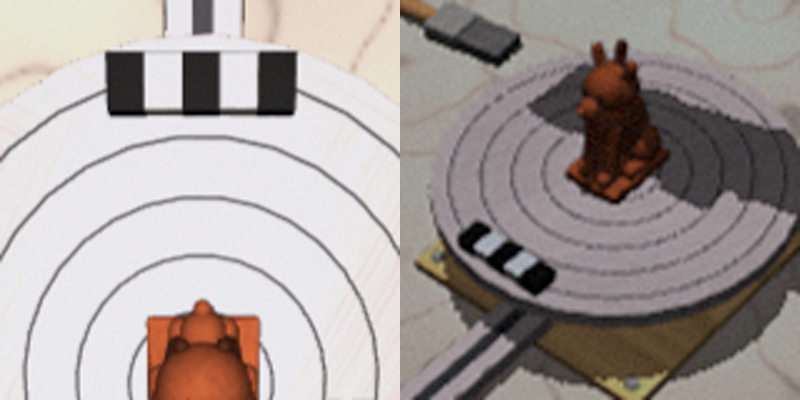

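```bash
python3 -c "
from station import *
s=sense();print(s['time_s'],s['wrist_force']);print(finish_job())"
```

```text
23.4333 [0.76887824 0.27613161 0.230277  ]
the job is handed in; nothing more can be done
None
```

The figurine now faces the camera and the photo scale lies flat in front of it. I handed the job in at 23.4 s with the arm clear of everything.

- **Turning:** I turned the plate about 170° counter-clockwise with the closed fingertips on the rim, at roughly 0.5 rad/s. The first 11° of the stroke slipped at about 5 N, so I pressed harder. The normal force then stayed between about 7 and 13 N, apart from one peak of about 18 N; the total at that peak was about 19 N, below the 22 N limit.
- **Figurine:** From above, before the scale was placed, it headed +0.8° ± 1° against about +0.2° for the rail, and its centre was about 7 mm from my estimate of the axis. In the last top view its front edge still lay within about 0.5° of level. No contact with it was seen.
- **Scale:** I picked it up by its ends and set it down with about 5 N of contact. In the last views it lay about 122 mm from the axis, about 1 mm off the rail's centre line and square within about 0.5°. All of it appeared to be on the plate.
- **Checks that disagreed:**
  - The scene and side cameras differed by up to 8 mm on where the rig sits sideways, so I went by the finger contact path and the rail line.
  - The side-camera heading read -1.5 to -3°, and the snout-based heading from above +2°. I trusted the plinth edges from above.
  - The last automatic fit of the scale gave a length of 126 mm, most likely because the mask caught other dark pixels. I judged squareness and centring from the viewed picture instead.
- **Picture budget:** I viewed 11 pictures, one over.

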